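# Take the spent core out of the film dispenser

### The job

The film roll in the wrapping dispenser is used up: turn the winged keeper a quarter turn clockwise so that its tongue swings clear of the cardboard core, then grip the core, lift its freed end first and draw it out slantwise from under the hood at the other end, without wrenching it against the dispenser. Finish holding the core still in the gripper, the whole of it at least 5 cm above the highest part of the dispenser. Leave the keeper turned clear, and do not shift the things standing around.

Things in the scene. Friction and masses are not known exactly. Their poses are not given: they have to be found in the camera images.
- dispenser: film dispenser: grey open-topped trough fixed to the table, 346 mm long (x) by 160 mm deep (y), origin at the centre of its underside, z up. Front wall at y = -80 mm (with a steel cutter) and back wall at y = 80 mm, tops at z = 60 mm (cutter teeth 65); 148 mm wide inside, floor at z = 22. The core lies along x at y = 0 in V saddles at x = -113 and 112 mm, axis at z = 64 mm
- hood_lip (a point): middle of the lower edge of the hood that roofs the dispenser's -x end (the end nearer the robot), at x = -88, y = 0, z = 104 mm in its frame. The hood spans the full depth from x = -173 to -88 mm, roof underside at z = 104 mm, top at 111 mm; inside it the end cheek stands at x = -153 mm
- end_cheek (a point): middle of the top of the upright cheek that closes the dispenser's +x (keeper) end: x = 163, y = 0, z = 102 mm in its frame; the cheek is 20 mm thick, spans the full depth and has no roof. The opening between hood lip and cheek is 241 mm long, shorter than the core
- keeper (a joint): turn of the keeper in rad: 0 = tongue straight across above the core (pointing to the dispenser's -y), grows clockwise seen from above, stop at 1.57 = tongue along the back of the trough (pointing to -x), clear of the core; it clears the core from about 1.1. It stays where it is left; turning takes about 0.06 N m
- keeper_wing (a point): grip point of the keeper's black upright wing, on its turning axis (x = 122, y = 50 mm in the dispenser's frame), 127 mm above the table. Wing 12 mm thick, 42 long, z = 106 to 136 mm (the dispenser's highest part), in line with the steel tongue; the point's -y points along the tongue, x across the wing. Below the wing: round boss, 30 mm diameter, top at z = 106 mm
- core_mid (a point): centre of the spent core, a rigid brown cardboard tube 40 mm in diameter and 300 mm long, about 110 g; its x axis runs along the tube to the keeper end
- core_hood_end (a point): centre of the core's end face that lies under the hood (150 mm from the middle), about 65 mm deep under it at the start
- core_keeper_end (a point): centre of the core's other end face, 150 mm from the middle; near it the keeper's tongue (24 mm wide, 62 mm long from its axis, z = 88 to 93 mm) crosses 4 mm above the core at the start. Raising this end pivots the core in the saddle under the hood; tilted 13 to 28 degrees it passes over the end cheek while the other end is still under the hood
- label_roll: bystander: small yellow label roll standing on the table behind the dispenser, 50 mm diameter, 30 mm high, origin at the centre of its underside
- tag_wad: bystander: wad of shelf tags in a clip, 45 x 72 x 13 mm, lying on the table behind the dispenser, about level with the core's middle; origin at the centre of its underside
- tape_roll: bystander: roll of brown packing tape, 93 mm diameter, 48 mm high, lying beyond the keeper end, origin at the centre of its underside

How it is judged (in metres and radians):
On the way, in this order (a step that is already met when the one before it is completed fails the run):
1. the keeper is turned clear of the core (value of joint keeper above 1.2 rad), for 0.2 s.
2. the freed end is raised over the end cheek while the other end is still under the hood (height (world z) of core_keeper_end above 0.116 m and x of core_hood_end in the frame of dispenser below -0.092 m and height (world z) of core_hood_end below 0.103 m), for 0.1 s.
At the end, for the whole second after the job is handed in: The core is held still in the fingers (over 2 N on it, under 0.03 m/s and 0.2 rad/s), both end centres over 198 mm above the table, touching no part of the dispenser, and the keeper is still turned by more than 1.2 rad (value of joint keeper above 1.2 rad and height (world z) of each of core_hood_end, core_keeper_end above 0.198 m and contact force between core and the fingers above 2 N and contact force between core and dispenser below 0.1 N and linear speed of core below 0.03 m/s and angular speed of core below 0.2 rad/s); the arm keeps its last pose, push and grip.
It fails at once if while it is being lifted out, the core is wrenched against the dispenser (over 40 N) (contact force between core and dispenser above 40 N and height (world z) of core_mid above 0.07 m).
It fails at once if a bystander is shifted by more than 30 mm (distance of any of label_roll, tag_wad, tape_roll from where it was at the start of the episode above 0.03 m).
It also fails if it takes over 51 s, if anything falls off the work surface, if the arm or the gripper's body presses on something with over 40 N, if the wrist force passes 120 N, or if a joint passes its speed limit or range.

### The arm

A 6-joint arm with a two-finger parallel gripper is mounted at the origin on the work surface; the furniture and walls round the work are solid. World frame = base frame: x ahead of the robot, y to its left, z up, the work surface at z = 0. Lengths are in m, angles in degrees, forces in N, time in s.
With the tool pointing down it reaches from about 0.325 to 0.9 m from the base axis. Payload 3.5 kg.
Tool frame: the origin (TCP) lies on the centre line of the jaws, within the pads' length; the fingertips stand 25 mm ahead of it and the grasp point (between the pads) lies 6 mm ahead of it (ctrl.finger_overhang is the distance from the TCP to the fingertips, in m); z points along the fingers, y is the line along which they close (so a half turn about z gives the same grasp; the last joint's range is limited). The gripper opens to 85 mm and grips with 20 to 120 N. Pads are 22 mm wide; open, the fingers measure 114 mm over their backs; the gripper's body (76 mm by 85 mm) begins 54 mm behind the grasp point. The pads swing forward as they close: fully open they stand 13 mm farther back than shut.
Start: joints at [-71.643, 15.837, -1.513, 72.651, 0, 84.076], TCP at [0.257, -0.57, 0.256] pointing down, gripper open.
Joint ranges: [-178.77, 178.77], [-48.84, 107.48], [-61.69, 71.31], [-111.58, 123.2], [-90, 87.43], [-180, 180]. Speed limits (degrees/s): [147.25, 147.25, 180, 180, 180, 180].

### API

Orientations are given as a 3x3 rotation matrix whose columns are the frame's x, y, z axes.
In Python, from rig import ctrl, get_image, workorder, search_frame gives the robot as it stands. The module is installed in compiled form; this text tells all that it offers.
- The arm moves only by the tool apply_moves, never from a script. Its argument "deltas" is one flat list of numbers, 7 for each row, row after row: the shift along the tool's x, y, z in mm, then the turn, a rotation vector about the tool's x, y, z in rad, then the finger opening in mm, from 0 to 85.4. In form: [dx, dy, dz, ax, ay, az, grip, dx, dy, dz, ax, ay, az, grip, ...]. A call has 1 to 8 rows; each row is the pose to reach, as a shift and turn from the pose commanded when the call began, along the tool's axes at that moment; what a row does not reach only later rows make up. A row lasts 1/10 s, in which the tool goes at most 50 mm and 8.59 degrees, less where a joint would pass 70% of its speed; a pose out of reach is approached as far as the arm can. A call with a gripper value outside its range is refused whole. The fingers move at their own pace and stop on an object; "newtons" is the grip in N (left out, the last holds). Time passes only in rows, so rows that repeat a pose let the fingers close. It gives the time, the measured TCP pose, the force, the opening and the grip force at its end, in the units of the state.
- ctrl.sense(): the state, without advancing time (a new reading comes with each control period).
- get_image(name): name is "scene" or "side" or "wrist"; returns a dict with "color" (480x640x3 uint8, blue, green, red), "camera_matrix" (3x3 intrinsics, pixels), "T" (4x4, takes a point from camera to world coordinates). Camera axes: x right, y down, z forward; pixel columns grow to the right and rows downward; lengths in m; the calibration is good to about 2 mm. A picture is of the moment at which its call begins. There is no depth.
- workorder.job_done(): hands the job in; it is judged then, once.
Trained networks look in the newest picture that a camera, given by its name, has taken for a name from the list of things; names that differ only in an ending like _2 or _b are one class to them, and where a whole thing is asked for, a point or a joint stands for the part that bears it (a point fixed in the world has none). Each returns a list of dicts, best first, with "score" (0 to 1); they miss things now and then, are a little off and sometimes report something else, mostly with a low value. They report only what shows in the picture. A call takes as long as a camera call.
- search_frame(query, camera): "extent" ([left, top, right, bottom] in pixels, round what is visible of it).
The state is a dict: "time_s": time; "qpos": joint angles; "dq": joint speeds; "effort": joint torques, N m; "position": TCP position; "tool_rot": TCP orientation; "force": force on the tool from outside, world axes, zero at the start; "torque": the same for the moment, N m; "opening": finger opening in m; "finger_force": force on a finger pad.
Only numpy, scipy, OpenCV 4.12 (cv2) and the standard library are available. Lean on these libraries where they do the work, as an engineer would, in place of code of your own. Each camera call takes 0.05 s, during which the arm holds its last target. There are 200 camera calls.

## Working session

There is one attempt and no reset: what is moved stays moved. The work goes in short steps, Python scripts to look and compute and a tool call to move; the robot and the scene stay as the last step left them, time stands still between calls to the robot, and variables do not carry over. Pictures are saved under pics/ and viewed, at most 10 in all, crops included, and the job is handed in when it is done.

Besides the shell and the picture viewer there is one more tool, called after "Call:" by a JSON object that holds its "name" and its "arguments". apply_moves: Moves the arm, as the interface text tells. Its arguments: {"type":"object","properties":{"deltas":{"type":"array"},"newtons":{"type":"number"}},"required":["deltas"]}

```bash
mkdir -p pics
cat > h.py <<'E'
import numpy as np,cv2
from rig import ctrl,get_image,workorder,search_frame
def ray(im,u,v,z):
    K=im["camera_matrix"];T=im["T"];d=T[:3,:3]@np.linalg.solve(K,[u,v,1.]);o=T[:3,3]
    return o+d*(z-o[2])/d[2]
def proj(im,p):
    T=im["T"];c=T[:3,:3].T@(np.asarray(p,float)-T[:3,3]);q=im["camera_matrix"]@c;return q[:2]/q[2]
E
python3 - <<'E'
from h import *
s=ctrl.sense();print(s["position"],np.round(s["tool_rot"],3),ctrl.finger_overhang)
ims={}
for c in("scene","side"):
    im=ims[c]=get_image(c);cv2.imwrite(f"pics/{c}0.png",im["color"]);print(c,np.round(im["T"],3).tolist(),im["camera_matrix"][0,0])
    for q in("dispenser","keeper_wing","core_mid","label_roll","tag_wad","tape_roll"):
        print(c,q,[(round(r["score"],2),np.round(r["extent"]).tolist()) for r in search_frame(q,c)[:2]])
E
```

```text
[ 0.25678205 -0.56903297  0.25515418] [[ 0.912  0.411 -0.001]
 [ 0.411 -0.912  0.002]
 [ 0.    -0.002 -1.   ]] 0.025
scene [[-0.906, -0.367, 0.21, 0.399], [-0.423, 0.789, -0.445, 0.52], [-0.003, -0.492, -0.871, 0.906], [0.0, 0.0, 0.0, 1.0]] 496.0887072486937
scene dispenser [(0.68, [264.0, 186.0, 467.0, 316.0]), (0.3, [286.0, 224.0, 318.0, 258.0])]
scene keeper_wing [(0.82, [286.0, 222.0, 319.0, 257.0])]
scene core_mid [(0.7, [289.0, 215.0, 411.0, 265.0])]
scene label_roll [(0.95, [372.0, 308.0, 408.0, 341.0])]
scene tag_wad [(0.74, [328.0, 297.0, 355.0, 339.0]), (0.63, [231.0, 194.0, 274.0, 244.0])]
scene tape_roll [(0.7, [289.0, 223.0, 317.0, 256.0])]
side [[0.99, 0.111, -0.085, 0.638], [0.139, -0.821, 0.554, -0.344], [-0.008, -0.56, -0.828, 0.8], [0.0, 0.0, 0.0, 1.0]] 440.31419182537843
side dispenser [(0.56, [186.0, 213.0, 385.0, 323.0])]
side keeper_wing [(0.95, [333.0, 215.0, 359.0, 263.0])]
side core_mid [(0.7, [383.0, 262.0, 436.0, 310.0]), (0.61, [240.0, 253.0, 370.0, 279.0])]
side label_roll [(0.56, [245.0, 219.0, 266.0, 237.0])]
side tag_wad [(0.77, [284.0, 216.0, 305.0, 237.0])]
side tape_roll [(0.77, [384.0, 260.0, 437.0, 309.0])]
```

View pics/scene0.png

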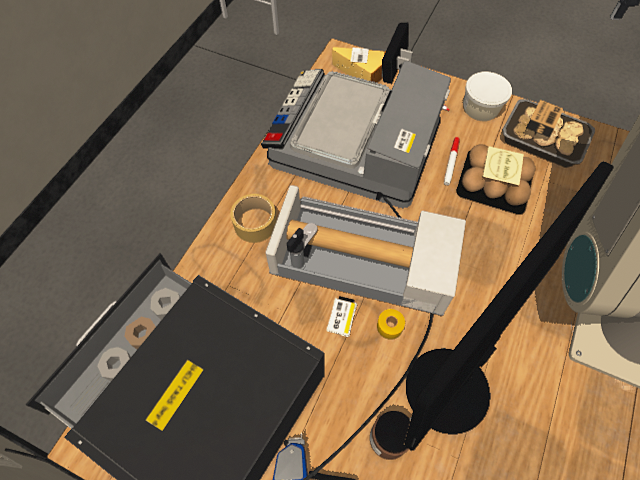

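View pics/side0.png

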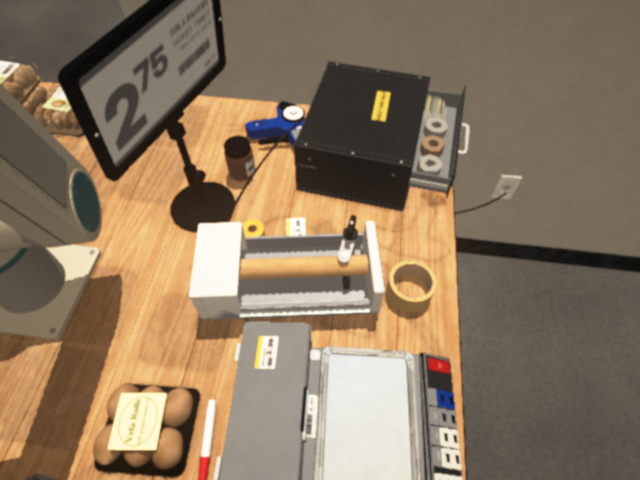

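The scene picture shows the dispenser at px (268–465, 187–315), with the hood on the right, the wing at about (297,240) and a tall display pole nearer the robot. The side picture shows the wing at (350,225), the hood at (218,270) and a tall box behind. I'll enlarge both to get the corners.

Run:
```python
import cv2,numpy as np
a=cv2.imread("pics/scene0.png")[175:325,255:475];b=cv2.imread("pics/side0.png")[205:330,180:400]
a=cv2.resize(a,None,fx=2.2*800/484/1.0,fy=2.2*800/484,interpolation=cv2.INTER_CUBIC)
b=cv2.resize(b,None,fx=800/220,fy=800/220,interpolation=cv2.INTER_CUBIC)
a=cv2.resize(a,(800,545));cv2.imwrite("pics/a.png",a);cv2.imwrite("pics/b.png",b)
```

```text
(no output)
```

View pics/a.png

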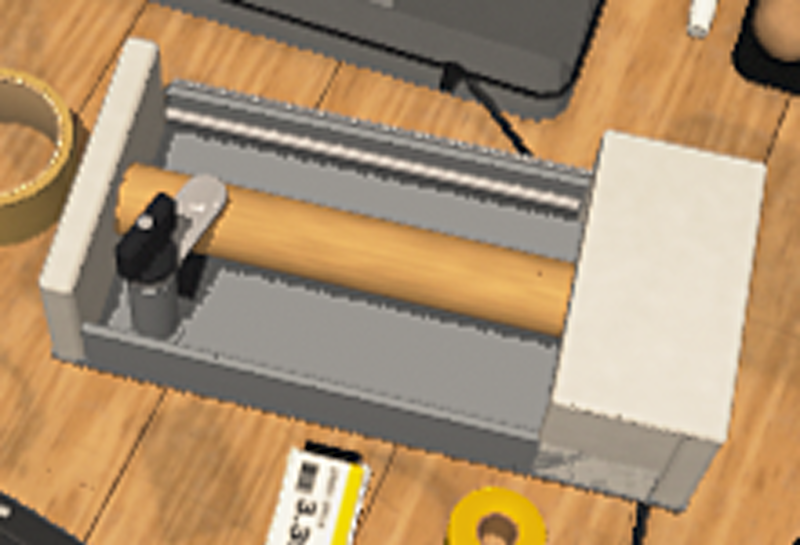

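View pics/b.png

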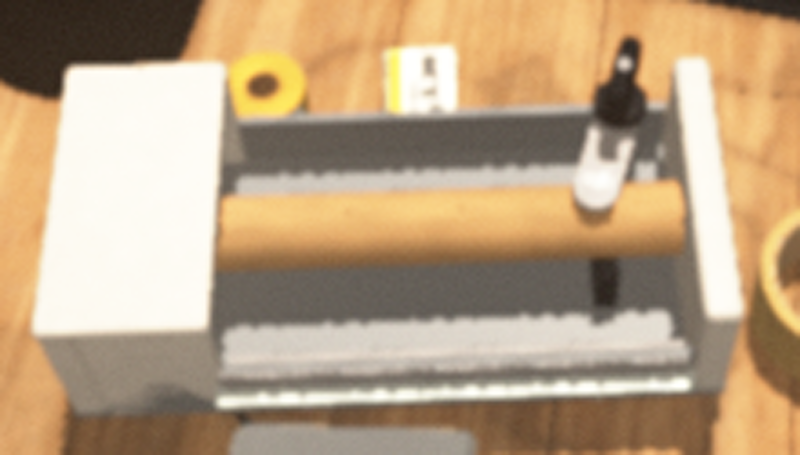

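The crops show the hood-roof and cheek-top corners clearly, so I'll fit (x, y, yaw) to them.

Run:
```python
from h import *
from scipy.optimize import least_squares
H={"lf":(-88,-80,111),"lb":(-88,80,111),"ff":(-173,-80,111),"fb":(-173,80,111),"of":(173,-80,102),"ob":(173,80,102),"ib":(153,80,102),"if":(153,-80,102)}
S={"lf":(607,132),"lb":(553,403),"ff":(765,165),"fb":(725,440),"of":(130,40),"ob":(42,285),"ib":(75,292),"if":(160,45)}
D={"fb":(68,65),"lb":(225,63),"lf":(210,330),"ff":(35,332),"ib":(676,60),"ob":(708,60),"of":(740,318),"if":(710,318)}
ims={c:get_image(c) for c in("scene","side")}
def P(p,q):
    c,s=np.cos(p[2]),np.sin(p[2]);q=np.array(q)/1e3
    return np.array([p[0]+c*q[0]-s*q[1],p[1]+s*q[0]+c*q[1],q[2]])
def res(p,sel=("scene","side")):
    r=[]
    for c,M,o in(("scene",S,(255,175)),("side",D,(180,205))):
        if c in sel: r+=[proj(ims[c],P(p,H[k]))-(np.array(v)/3.636+o) for k,v in M.items()]
    return np.ravel(r)
for sel in(("scene",),("side",),("scene","side")):
    f=least_squares(res,[.55,0,0],args=(sel,));print(sel,f.x,np.abs(f.fun).max())
p=f.x
for n,q in dict(wing=(122,50,127),core=(-1,0,64),ch=(163,0,102),lip=(-88,0,104)).items():print(n,P(p,q).round(4))
for c in ims:print(c,proj(ims[c],P(p,(122,50,136))))
im=ims["scene"]
for n,u,v,z in(("label",390,320,.03),("tag",341,316,.013),("tape",253,217,.048),("pole base",450,390,.01),("box corner",324,352,.13),("box corner2",203,280,.13),("scaleTop",437,68,.1)):print(n,ray(im,u,v,z).round(3))
im=ims["side"]
for n,u,v,z in(("pole base",203,205,.01),("poletop",180,130,.3),("boxc",302,190,.0),("boxc2",405,202,0)):print(n,ray(im,u,v,z).round(3))
```

```text
('scene',) [0.51614965 0.07976579 0.1776381 ] 1.832868799682899
('side',) [0.52233935 0.07702384 0.17274037] 2.1533563860965046
('scene', 'side') [0.51924285 0.07843548 0.17438111] 3.0192423049011836
wing [0.6307 0.1488 0.127 ]
core [0.5183 0.0783 0.064 ]
ch [0.6798 0.1067 0.102 ]
lip [0.4326 0.0632 0.104 ]
scene [294.01527581 235.74253893]
side [350.50422702 222.22490125]
label [0.421 0.183 0.03 ]
tag [0.509 0.208 0.013]
tape [0.752 0.102 0.048]
pole base [0.279 0.251 0.01 ]
box corner [0.494 0.315 0.13 ]
box corner2 [0.735 0.289 0.13 ]
scaleTop [ 0.542 -0.404  0.1  ]
pole base [0.289 0.246 0.01 ]
poletop [0.335 0.178 0.3  ]
boxc [0.506 0.329 0.   ]
boxc2 [0.749 0.325 0.   ]
```

```bash
cat >> h.py <<'E'
import json
from scipy.spatial.transform import Rotation as R
DP=[0.5192,0.0784,0.1744]
def W(q,p=DP):
    c,s=np.cos(p[2]),np.sin(p[2]);q=np.array(q)/1e3
    return np.array([p[0]+c*q[0]-s*q[1],p[1]+s*q[0]+c*q[1],q[2]])
def Rt(yangle,tilt=0,yaw=None):
    "tool down, tool y at yangle (rad, world); tilt rad about dispenser -y"
    y=np.array([np.cos(yangle),np.sin(yangle),0]);z=np.array([0,0,-1.]);
    M=np.column_stack([np.cross(y,z),y,z]);a=DP[2] if yaw is None else yaw
    return R.from_rotvec(-tilt*np.array([-np.sin(a),np.cos(a),0])).as_matrix()@M
def delta(pos,M):
    s=ctrl.sense();A=s["tool_rot"];print("d",(A.T@(pos-s["position"])*1e3).round(1),"rv",R.from_matrix(A.T@M).as_rotvec().round(3))
E
python3 - <<'E'
from h import *
a=get_image("scene");b=get_image("side")
def rd(im,u,v):
    d=im["T"][:3,:3]@np.linalg.solve(im["camera_matrix"],[u,v,1.]);return im["T"][:3,3],d/np.linalg.norm(d)
for n,p in(("A",(610,167)),("B",(413,445))):
    for m,q in(("botL",(113,175)),("botR",(222,95)),("topL",(62,75)),("topR",(200,-40))):
        o1,d1=rd(a,*p);o2,d2=rd(b,*q);t,_,_,_=np.linalg.lstsq(np.column_stack([d1,-d2]),o2-o1,rcond=None)
        P1,P2=o1+t[0]*d1,o2+t[1]*d2;print(n,m,P1.round(3),round(np.linalg.norm(P1-P2),3))
s=ctrl.sense();tgt=W((122,50,0));tgt[2]=.24
delta(tgt,Rt(np.pi+DP[2])); delta(tgt,Rt(np.radians(62)))
E
```

```text
A botL [0.23  0.009 0.392] 0.084
A botR [0.264 0.111 0.494] 0.194
A topL [0.255 0.083 0.466] 0.004
A topR [0.297 0.212 0.596] 0.127
B botL [0.312 0.37  0.049] 0.246
B botR [0.327 0.397 0.201] 0.003
B topL [0.335 0.411 0.282] 0.282
B topR [0.352 0.44  0.446] 0.024
d [ 636.1 -501.3   16.3] rv [-0.   -0.    1.82]
d [ 636.1 -501.3   16.3] rv [ 0.     0.    -2.229]
```

Call:
{"name": "apply_moves", "arguments": {"deltas": [40,-24,-6,0,0,-0.14,30,80,-48,-12,0,0,-0.28,30,120,-72,-18,0,0,-0.42,30,160,-96,-24,0,0,-0.56,30,200,-120,-30,0,0,-0.7,30,240,-144,-36,0,0,-0.84,30,280,-168,-42,0,0,-0.98,30,320,-192,-45,0,0,-1.12,30]}}

```text
time_s: 1.7
position: [0.4708, -0.2616, 0.3023]
tool_rot: [[0.021, 1.0, 0.001], [1.0, -0.021, -0.001], [-0.001, 0.001, -1.0]]
force: [0.8, -0.4, -0.1]
opening: 0.0302
finger_force: 0.0
```

Run:
```python
from h import *
s=ctrl.sense();json.dump([[list(map(float,[-71.643,15.837,-1.513,72.651,0,84.076])),[0.25678205,-0.56903297,0.25515418]],[list(map(float,s["qpos"])),list(map(float,s["position"]))]],open("k.json","w"))
print(s["qpos"],s["position"],s["time_s"])
t=np.array([.58,-.15,.36]);delta(t,Rt(np.radians(62)))
delta(t,Rt(np.radians(190)))
```

```text
[-3.59369387e+01  5.76747287e+00 -8.21939389e+00  7.59137085e+01
 -8.32551127e-04  5.52879143e+01] [ 0.47080342 -0.26160968  0.3022599 ] 1.7
d [113.9 106.9 -57.7] rv [ 1.000e-03  2.000e-03 -1.103e+00]
d [113.9 106.9 -57.7] rv [ 2.000e-03 -2.000e-03  2.946e+00]
```

Call:
{"name": "apply_moves", "arguments": {"deltas": [15,14,-8,0,0,-0.14,30,30,28,-16,0,0,-0.28,30,45,42,-24,0,0,-0.42,30,60,56,-32,0,0,-0.56,30,75,70,-40,0,0,-0.7,30,90,84,-48,0,0,-0.84,30,105,98,-56,0,0,-0.98,30,114,107,-58,0,0,-1.12,30]}}

```text
time_s: 2.5
position: [0.5811, -0.1511, 0.3605]
tool_rot: [[-0.891, 0.454, 0.002], [0.454, 0.891, -0.0], [-0.002, 0.001, -1.0]]
force: [-0.9, 0.2, 1.4]
opening: 0.0299
finger_force: 0.0
```

Run:
```python
from h import *
from scipy.optimize import least_squares
s=ctrl.sense();k=json.load(open("k.json"));k.append([list(map(float,s["qpos"])),list(map(float,s["position"]))]);json.dump(k,open("k.json","w"))
for q,p in k:print(np.round(q,2),np.round(p,4),round(np.hypot(*p[:2]),4))
def f(x):
    r=[]
    for q,p in k:
        a=np.radians(q[1]);b=np.radians(q[1]-q[2])
        r+=[x[0]*np.sin(a)+x[1]*np.cos(b)+x[2]*np.sin(b)+x[4]-np.hypot(*p[:2]),x[0]*np.cos(a)-x[1]*np.sin(b)+x[2]*np.cos(b)+x[3]-p[2]]
    return np.r_[r,1e-3*(x-x0)]
x0=np.array([.3,.35,.08,.2,.08]);g=least_squares(f,x0);print(g.x.round(3),np.abs(g.fun[:6]).max())
```

```text
[-71.64  15.84  -1.51  72.65   0.    84.08] [ 0.2568 -0.569   0.2552] 0.6243
[-35.94   5.77  -8.22  75.91  -0.    55.29] [ 0.4708 -0.2616  0.3023] 0.5386
[-2.075e+01  1.130e+01  5.130e+00  8.371e+01  2.000e-02  6.230e+00] [ 0.5811 -0.1511  0.3605] 0.6004
[ 0.54   0.496  0.011 -0.127  0.   ] 0.0006616357103187975
```

Call:
{"name": "apply_moves", "arguments": {"deltas": [11,36,6,0,0,-0.14,30,23,72,12,0,0,-0.28,30,34,108,24,0,0,-0.42,30,46,145,36,0,0,-0.56,30,57,181,48,0,0,-0.7,30,69,217,60,0,0,-0.84,30,80,254,72,0,0,-0.98,30,92,290,80,0,0,-1.12,30]}}

```text
time_s: 3.3
position: [0.6312, 0.1494, 0.2783]
tool_rot: [[-0.797, -0.604, -0.001], [-0.604, 0.797, -0.0], [0.001, 0.0, -1.0]]
force: [-0.0, 0.6, -0.3]
opening: 0.0299
finger_force: 0.0
```

Call:
{"name": "apply_moves", "arguments": {"deltas": [0,0,0,0,0,-0.14,30,0,0,0,0,0,-0.28,30,0,0,0,0,0,-0.42,30,0,0,0,0,0,-0.56,30,0,0,0,0,0,-0.7,30,0,0,0,0,0,-0.84,30,0,0,0,0,0,-0.98,30,0,0,0,0,0,-1.1,30]}}

```text
time_s: 4.1
position: [0.6314, 0.1478, 0.2793]
tool_rot: [[0.176, -0.984, -0.0], [-0.984, -0.176, 0.0], [-0.0, 0.0, -1.0]]
force: [0.4, 0.5, 0.4]
opening: 0.0302
finger_force: 0.0
```

Run:
```python
from h import *
s=ctrl.sense();print(s["qpos"].round(1) if hasattr(s["qpos"],"round") else s["qpos"],s["position"],s["time_s"])
im=get_image("wrist");cv2.imwrite("pics/w1.png",im["color"])
print([(round(r["score"],2),np.round(r["extent"]).tolist()) for r in search_frame("keeper_wing","wrist")[:2]])
for n,q in dict(wt=(122,50,136),w1=(122,71,136),w2=(122,29,136),ci=(153,80,102),co=(173,80,102),cif=(153,-80,102),lb=(-88,80,111),lf=(-88,-80,111),ck=(149,0,84)).items():print(n,proj(im,W(q)).round())
t=W((122,50,0));t[2]=.24;delta(t,Rt(np.pi+DP[2]))
```

```text
[  7.5  17.7   3.7  76.    0.  -92.7] [0.6314367  0.14780764 0.27926733] 4.1
[(0.8, [302.0, 141.0, 357.0, 258.0])]
wt [326. 231.]
w1 [326. 260.]
w2 [326. 201.]
ci [287. 256.]
co [262. 256.]
cif [281.  35.]
lb [597. 260.]
lf [643.  32.]
ck [291. 152.]
d [-1.1  0.6 39.3] rv [ 0.     0.    -0.003]
```

View pics/w1.png

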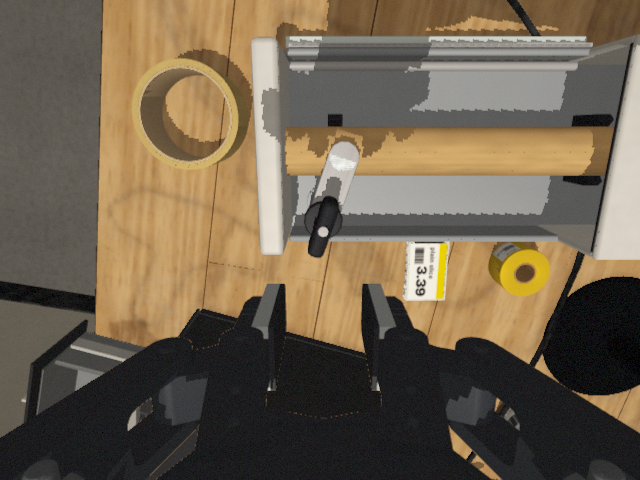

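The wrist view shows the wing top at (323,231), within 2 mm of the prediction. The keeper already stands about 0.27 rad clockwise, with the tongue running from (322,225) to (343,155). I'll align with it and descend.

Call:
{"name": "apply_moves", "arguments": {"deltas": [-1,-1.5,15,0,0,0.13,30,-1,-1.5,35,0,0,0.27,30,-1,-1.5,60,0,0,0.27,30,-1,-1.5,85,0,0,0.27,30,-1,-1.5,105,0,0,0.27,30,-1,-1.5,125,0,0,0.27,30,-1,-1.5,138,0,0,0.27,30,-1,-1.5,145,0,0,0.27,30]}}

```text
time_s: 5.0
position: [0.632, 0.1489, 0.1329]
tool_rot: [[-0.1, -0.995, -0.002], [-0.995, 0.1, -0.0], [0.0, 0.002, -1.0]]
force: [-0.6, 0.9, -1.4]
opening: 0.0302
finger_force: 0.0
```

Call:
{"name": "apply_moves", "arguments": {"deltas": [0,0,0,0,0,0,10,0,0,0,0,0,0,5,0,0,0,0,0,0,5,0,0,0,0,0,0,5], "newtons": 30}}

```text
time_s: 5.4
position: [0.6318, 0.1489, 0.134]
tool_rot: [[-0.099, -0.995, -0.002], [-0.995, 0.099, -0.0], [0.0, 0.002, -1.0]]
force: [-2.8, -0.9, -4.1]
opening: 0.0116
finger_force: 34.6
```

Call:
{"name": "apply_moves", "arguments": {"deltas": [0,0,0,0,0,0.1,5,0,0,0,0,0,0.23,5,0,0,0,0,0,0.36,5,0,0,0,0,0,0.49,5,0,0,0,0,0,0.62,5,0,0,0,0,0,0.75,5,0,0,0,0,0,0.88,5,0,0,0,0,0,1.01,5]}}

```text
time_s: 6.2
position: [0.6317, 0.1489, 0.134]
tool_rot: [[-0.897, -0.441, -0.002], [-0.441, 0.897, -0.001], [0.002, 0.0, -1.0]]
force: [-3.8, -1.2, -5.0]
opening: 0.011
finger_force: 34.7
```

Call:
{"name": "apply_moves", "arguments": {"deltas": [0,0,0,0,0,0.08,5,0,0,0,0,0,0.16,5,0,0,0,0,0,0.23,5,0,0,0,0,0,0.26,5,0,0,0,0,0,0.26,5,0,0,0,0,0,0.26,5]}}

```text
time_s: 6.8
position: [0.6317, 0.1489, 0.134]
tool_rot: [[-0.979, -0.202, -0.002], [-0.202, 0.979, -0.0], [0.002, 0.0, -1.0]]
force: [-5.1, -1.0, -3.9]
opening: 0.0113
finger_force: 34.8
```

Call:
{"name": "apply_moves", "arguments": {"deltas": [0,0,0,0,0,0,40,0,0,0,0,0,0,40,0,0,0,0,0,0,40,0,0,-30,0,0,0,40,0,0,-70,0,0,0,40,0,0,-110,0,0,0,60,0,0,-110,0,0,0.03,60]}}

```text
time_s: 7.5
position: [0.6379, 0.1497, 0.253]
tool_rot: [[-0.985, -0.171, 0.016], [-0.171, 0.985, 0.002], [-0.016, -0.001, -1.0]]
force: [1.4, 0.3, 1.2]
opening: 0.0601
finger_force: 0.0
```

```bash
sed -i 's/^DP=.*/DP=[0.521,0.0787,0.1744]/' h.py
python3 - <<'E'
from h import *
s=ctrl.sense();print(s["position"],s["time_s"])
im=get_image("wrist");cv2.imwrite("pics/w2.png",im["color"])
for n,q in dict(wt=(122,50,136),ci=(153,80,102),cif=(153,-80,102),lb=(-88,80,111),lf=(-88,-80,111),ck=(150,0,84),c1=(50,20,64),c2=(50,-20,64)).items():print(n,proj(im,W(q)).round())
t=W((30,0,64));t[2]=.12;delta(t,Rt(np.pi/2+DP[2]))
E
```

```text
[0.63787491 0.1497244  0.25302276] 7.5
wt [324. 227.]
ci [365. 256.]
cif [145. 256.]
lb [ 379. -170.]
lf [  76. -168.]
ck [259. 245.]
c1 [283. 108.]
c2 [229. 108.]
d [ 97.1 -50.1 128.7] rv [-0.     0.011 -0.004]
```

View pics/w2.png

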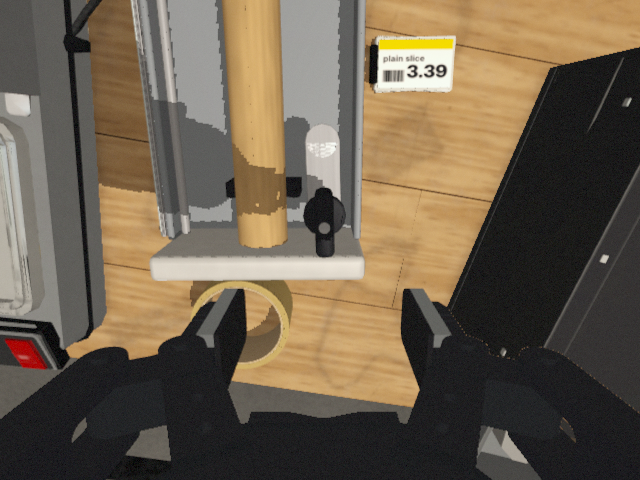

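The picture shows the keeper turned clear: tongue along the back wall at (322,150), core edges as predicted at about (229–283, row 108). Next I move over the core.

Call:
{"name": "apply_moves", "arguments": {"deltas": [20,-10,0,0,0,0,60,50,-25,0,0,0,0,60,80,-42,10,0,0,0,60,91.5,-50,40,0,0,0,60,91.5,-50,70,0,0,0,60,91.5,-50,100,0,0,0,60,91.5,-50,120,0,0,0,60,91.5,-50,120,0,0,0,60]}}

```text
time_s: 8.35
position: [0.5477, 0.0838, 0.1202]
tool_rot: [[-0.985, -0.171, -0.008], [-0.171, 0.985, -0.0], [0.008, 0.001, -1.0]]
force: [-0.8, 1.3, 0.7]
opening: 0.0599
finger_force: 0.0
```

Call:
{"name": "apply_moves", "arguments": {"deltas": [0,0,0,0,0,0,60,0,0,0,0,0,0,60]}}

```text
time_s: 8.55
position: [0.5524, 0.0842, 0.1256]
tool_rot: [[-0.985, -0.172, 0.002], [-0.172, 0.985, 0.0], [-0.002, -0.0, -1.0]]
force: [0.4, 0.4, 0.8]
opening: 0.0601
finger_force: 0.0
```

Run:
```python
from h import *
s=ctrl.sense();print(s["position"],s["time_s"],s["force"],s["qpos"])
t=W((30,0,70));delta(t,Rt(np.pi/2+DP[2]))
```

```text
[0.55237964 0.08418062 0.12556452] 8.55 [0.40221467 0.37033167 0.79252642] [ 2.03575177e+00  1.49849818e+01 -1.94576869e+01  5.54144441e+01
  1.13006566e-03 -7.84133329e+00]
d [ 2.   0.1 55.6] rv [-0.     0.002 -0.002]
```

Call:
{"name": "apply_moves", "arguments": {"deltas": [0,0,15,0,0,0,60,0,0,30,0,0,0,60,0,0,45,0,0,0,60,0,0,54,0,0,0,60,0,0,54,0,0,0,60,0,0,54,0,0,0,60]}}

```text
time_s: 9.15
position: [0.5519, 0.0842, 0.0712]
tool_rot: [[-0.985, -0.171, 0.001], [-0.171, 0.985, 0.0], [-0.001, -0.0, -1.0]]
force: [0.4, 0.2, 0.8]
opening: 0.0602
finger_force: 0.0
```

Call:
{"name": "apply_moves", "arguments": {"deltas": [0,0,0,0,0,0,45,0,0,0,0,0,0,38,0,0,0,0,0,0,34,0,0,0,0,0,0,34,0,0,0,0,0,0,34], "newtons": 50}}

```text
time_s: 9.65
position: [0.5522, 0.0841, 0.0716]
tool_rot: [[-0.985, -0.171, 0.002], [-0.171, 0.985, -0.0], [-0.002, -0.001, -1.0]]
force: [-1.8, -0.6, 7.1]
opening: 0.0384
finger_force: 49.7
```

Run:
```python
from h import *
s=ctrl.sense();p0=s["position"];A=s["tool_rot"];print(p0,s["force"])
c,sn=np.cos(DP[2]),np.sin(DP[2]);X=np.array([c,sn,0]);Z=np.array([0,0,1.])
rel=p0-W((0,0,0));x0,z0=rel@X*1e3,p0[2]*1e3;print("tcp disp",x0,z0, rel@[-sn,c,0]*1e3)
# tilt t about saddle pivot (-113,44), shift d along X, raise r
for t,d,r,sl in((3,1.5,2,0),(6,3.5,3,0),(9,5.5,3,0),(12,7.5,3,0),(15,10,3,0),(18,12,3,0),(18,12,3,30),(18,12,3,60),(18,12,3,90)):
    a=np.radians(t);u,w=x0+113,z0-44
    nx=-113+u*np.cos(a)-w*np.sin(a)+d+sl*np.cos(a);nz=44+u*np.sin(a)+w*np.cos(a)+r+sl*np.sin(a)
    dp=(nx-x0)*X+(nz-z0)*Z
    print(t,sl,(A.T@dp).round(1),"ay",-round(a,3))
```

```text
[0.55215631 0.0840533  0.0716184 ] [-1.80061296 -0.56166688  7.08622311]
tcp disp 31.612580924348148 71.61840186396049 -0.13406486988629335
3 0 [ 0.1 -0.  -9.5] ay -0.052
6 0 [  0.1  -0.  -18. ] ay -0.105
9 0 [  0.5  -0.  -25.3] ay -0.157
12 0 [  1.3  -0.  -32.5] ay -0.209
15 0 [  2.   -0.  -39.5] ay -0.262
18 0 [  3.5  -0.  -46.3] ay -0.314
18 30 [-25.    0.  -55.6] ay -0.314
18 60 [-53.6   0.1 -64.8] ay -0.314
18 90 [-82.1   0.1 -74. ] ay -0.314
```

Call:
{"name": "apply_moves", "arguments": {"deltas": [0,0,-5,0,-0.026,0,34,0,0,-9.5,0,-0.052,0,34,0,0,-14,0,-0.08,0,34,0,0,-18,0,-0.105,0,34,0,0,-18,0,-0.105,0,34]}}

```text
time_s: 10.15
position: [0.5503, 0.0841, 0.0888]
tool_rot: [[-0.98, -0.171, 0.104], [-0.17, 0.985, 0.018], [-0.106, 0.0, -0.994]]
force: [-0.0, -1.1, -1.4]
opening: 0.0387
finger_force: 50.2
```

Call:
{"name": "apply_moves", "arguments": {"deltas": [-0.2,0,-5,0,-0.035,0,34,-0.3,0,-10,0,-0.07,0,34,-0.3,0,-14.5,0,-0.105,0,34,-0.2,0,-19,0,-0.14,0,34,0,0,-24,0,-0.175,0,34,0.4,0,-28.5,0,-0.209,0,34,0.4,0,-28.5,0,-0.209,0,34,0.4,0,-28.5,0,-0.209,0,34]}}

```text
time_s: 10.95
position: [0.5471, 0.0833, 0.1163]
tool_rot: [[-0.938, -0.171, 0.303], [-0.163, 0.985, 0.052], [-0.307, -0.0, -0.952]]
force: [-0.3, -1.8, 0.9]
opening: 0.0387
finger_force: 50.5
```

Run:
```python
from h import *
s=ctrl.sense();p0=s["position"];print(p0,s["force"],s["torque"],s["time_s"])
im=get_image("side");cv2.imwrite("pics/s2.png",cv2.resize(im["color"][130:350,160:460],None,fx=2.6,fy=2.6,interpolation=cv2.INTER_CUBIC))
g=p0+s["tool_rot"][:,2]*.007;ax=-s["tool_rot"][:,0]
for n,l in(("hood",-180),("keep",120)):
    P=g+ax*l/1e3;print(n,P.round(3),((proj(im,P)-[160,130])*2.6).round())
```

```text
[0.54712949 0.08334314 0.11632735] [-0.30002288 -1.79108849  0.85059063] [-0.32176425  0.74755677  0.04990276] 10.95
hood [0.38  0.054 0.054] [145. 369.]
keep [0.662 0.103 0.147] [535. 288.]
```

View pics/s2.png

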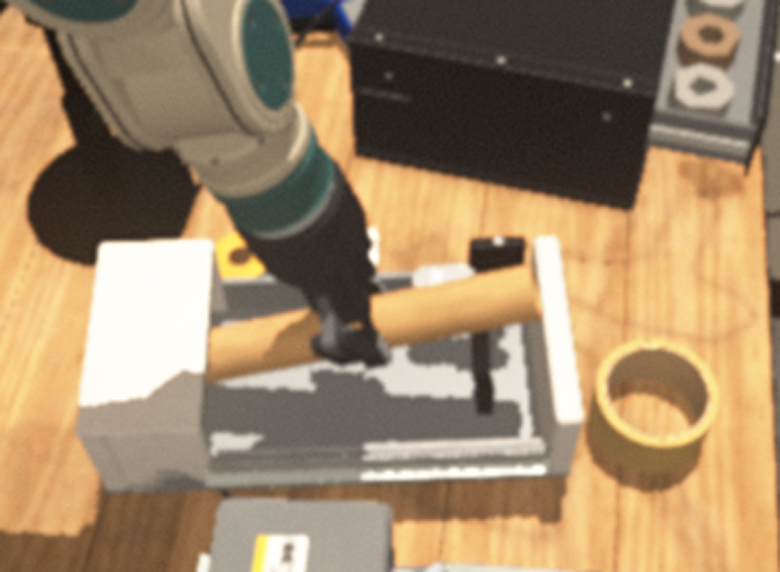

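The tilted core's keeper end shows at about (538,290), as predicted, well over the cheek and with low forces. Now I draw it out along its axis.

Call:
{"name": "apply_moves", "arguments": {"deltas": [-10,0,0,0,0,0,34,-22,0,0,0,0,0,34,-34,0,0,0,0,0,34,-46,0,0,0,0,0,34,-58,0,0,0,0,0,34,-70,0,0,0,0,0,34,-82,0,0,0,0,0,34,-92,0,0,0,0,0,34]}}

```text
time_s: 11.8
position: [0.6353, 0.0987, 0.1455]
tool_rot: [[-0.937, -0.171, 0.305], [-0.163, 0.985, 0.053], [-0.309, -0.0, -0.951]]
force: [-0.1, 0.3, -1.0]
opening: 0.0387
finger_force: 50.4
```

Run:
```python
from h import *
s=ctrl.sense();p0=s["position"];print(p0,s["force"],s["time_s"])
g=p0+s["tool_rot"][:,2]*.007;ax=-s["tool_rot"][:,0]
for n,l in(("hood",-180),("keep",120)):
    P=g+ax*l/1e3;print(n,P.round(3),((P-W((0,0,0)))@[np.cos(DP[2]),np.sin(DP[2]),0]).round(3))
print((s["tool_rot"].T@np.array([.0,0,.18])*1e3).round(1))
```

```text
[0.63534225 0.09873532 0.14548704] [-0.10083933  0.28373929 -0.95000093] 11.8
hood [0.469 0.07  0.083] -0.053
keep [0.75  0.119 0.176] 0.232
[ -55.7   -0.  -171.2]
```

Call:
{"name": "apply_moves", "arguments": {"deltas": [-4,0,-12,0,0,0,34,-12,0,-36,0,0,0,34,-20,0,-62,0,0,0,34,-30,0,-92,0,0,0,34,-40,0,-122,0,0,0,34,-48,0,-147,0,0,0,34,-53,0,-163,0,0,0,34,-55,0,-170,0,0,0,34]}}

```text
time_s: 12.6
position: [0.6345, 0.0985, 0.3275]
tool_rot: [[-0.936, -0.171, 0.309], [-0.163, 0.985, 0.053], [-0.313, -0.001, -0.95]]
force: [-0.1, 0.2, -0.4]
opening: 0.0386
finger_force: 50.4
```

Call:
{"name": "apply_moves", "arguments": {"deltas": [0,0,0,0,0,0,34,0,0,0,0,0,0,34,0,0,0,0,0,0,34,0,0,0,0,0,0,34,0,0,0,0,0,0,34,0,0,0,0,0,0,34]}}

```text
time_s: 13.2
position: [0.6337, 0.0985, 0.3231]
tool_rot: [[-0.937, -0.171, 0.303], [-0.163, 0.985, 0.053], [-0.308, 0.0, -0.951]]
force: [1.1, 0.4, -0.0]
opening: 0.0385
finger_force: 50.3
```

Run:
```python
from h import *
s=ctrl.sense();p0=s["position"];print(p0,s["dq"],s["time_s"])
im=get_image("side");cv2.imwrite("pics/s3.png",im["color"])
g=p0+s["tool_rot"][:,2]*.007;ax=-s["tool_rot"][:,0]
for n,l in(("hood",-180),("keep",120)):
    P=g+ax*l/1e3;print(n,P.round(3),proj(im,P).round())
```

```text
[0.63367208 0.09847317 0.32307037] [ 0.08467414 -0.12589756  0.34387016  0.07576441  0.00282682  0.01495701] 13.2
hood [0.467 0.07  0.261] [246. 204.]
keep [0.748 0.118 0.353] [441. 156.]
```

View pics/s3.png

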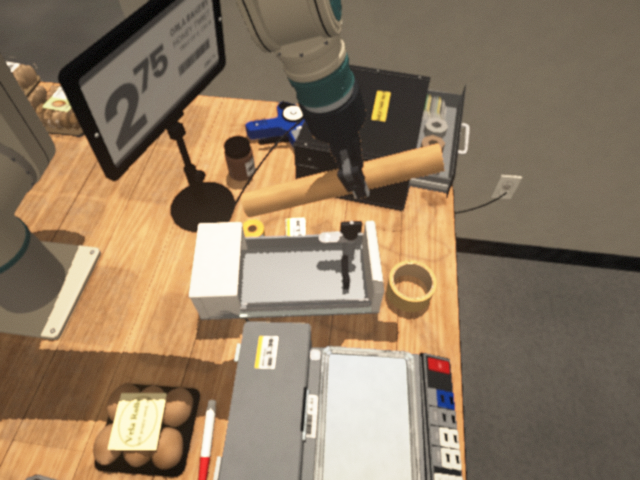

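The picture shows the core held clear in the gripper, ends at about (246,203) and (441,158) as computed (heights 0.26 and 0.35 m). The keeper is still turned and the bystanders are in place, so I'm handing in.

```bash
python3 -c "
from rig import workorder
print(workorder.job_done())"
```

```text
the job is handed in; nothing more can be done
None
```

I turned the keeper clear, drew the core out slantwise from under the hood, and handed the job in at about 13 s with the core held still, its ends about 0.26 m and 0.35 m above the table; the hand-in returned no verdict.

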